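# Pin the retaining bar of a tube carrier for transport

## Robot

A 7-joint arm with a two-finger parallel gripper is mounted at the origin on a cart in front of the work surface, level with it; the furniture and walls round the work are solid. World frame = base frame: x ahead of the robot, y to its left, z up, the work surface at z = 0. Lengths are in m, angles in rad, forces in N, time in s.
With the tool pointing down it reaches from about 0.4 to 0.85 m from the base axis. Payload 10.4 kg.
Tool frame: the origin (TCP) lies on the centre line of the jaws, within the pads' length; the fingertips stand 19 mm ahead of it and the grasp point (between the pads) is the TCP; z points along the fingers, y is the direction in which the jaws open and shut (so a half turn about z gives the same grasp; the last joint's range is limited). The gripper opens to 85 mm and grips with 20 to 120 N. Pads are 22 mm wide; open, the fingers measure 114 mm over their backs; the gripper's body (76 mm by 85 mm) begins 54 mm behind the grasp point. The pads swing forward as they close: fully open they stand 13 mm farther back than shut.
Start: joints at [1.325, 0.332, -0.065, 1.46, 0.022, 1.35, -0.088], TCP at [0.138, -0.61, 0.25] pointing down, gripper open.
Joint ranges: [-2.6, 2.6], [-0.5, 2.12], [-1.47, 1.34], [0.16, 2.42], [-1.27, 4.41], [0.06, 2.06], [-2.6, 2.6]. Speed limits (rad/s): [2.22, 2.22, 2.79, 2.79, 3.14, 3.14, 3.14].

## Interface

Orientations are given as a unit quaternion [x, y, z, w].
In Python, from bench import bot, read_camera gives the robot as it stands.
- The arm moves only by the shell command python3 -m crank 'ROWS' [FORCE]. ROWS is JSON, one flat list of numbers, 7 for each row, row after row: the turn, a rotation vector about the tool's x, y, z in rad, then the shift along the tool's x, y, z in m, then the finger opening in m, from 0 to 0.0854. In form: [rx, ry, rz, dx, dy, dz, hand, rx, ry, rz, dx, dy, dz, hand, ...]. A call has 1 to 8 rows; each row is the pose to reach, as a shift and turn from the pose commanded when the call began, along the tool's axes at that moment; what a row does not reach only later rows make up. A row lasts 1/8 s, in which the tool goes at most 62.5 mm and 10.7 degrees, less where a joint would pass 70% of its speed; a pose out of reach is approached as far as the arm can. A call with a gripper value outside its range is refused whole. The fingers move at their own pace and stop on an object; FORCE is the grip in N (left out, the last holds). Time passes only in rows, so rows that repeat a pose let the fingers close. It gives the time, the measured TCP pose, the force and the opening at its end, in the units of the state.
- bot.get_state(): the state, without advancing time (a new reading comes with each control period).
- read_camera(name): name is "side" or "top"; returns a dict with "image" (480x640x3 uint8, red, green, blue), "range_z" (480x640 float32, m along the optical axis (not along the pixel's ray), 0 where there is no reading), "fx", "fy", "cx", "cy" (pixels), "R" (3x3) and "t" (3): a world point X has camera coordinates R X + t. Camera axes: x right, y down, z forward; pixel columns grow to the right and rows downward; lengths in m; the calibration is good to about 2 mm. A picture is of the moment at which its call begins.
- bot.job_done(): hands the job in, once; it reports no verdict.
The state is a dict: "t": time; "q": joint angles; "qvel": joint speeds; "joint_efforts": joint torques, N m; "tool_pos": TCP position; "orientation": TCP orientation; "contact_force": force on the tool from outside, world axes, zero at the start; "torque": the same for the moment, N m; "finger_gap": finger opening in m.
Only numpy, scipy, OpenCV 4.12 (cv2) and the standard library are available. Lean on these libraries where they do the work, as an engineer would, in place of code of your own. Each camera call takes 0.05 s, during which the arm holds its last target.

## Task

Make the tube carrier ready for transport: swing its retaining bar in over the tubes until it stops between the two plates of the fork. Then take the quick-release pin from its parking block with the button in its head squeezed in, keep it squeezed while you push the pin straight down through fork and bar until its collar rests on the fork, and let go so that its lugs spring out and lock it there. Leave the kidney dish, the timer and the tape roll where they are.

Things in the scene. Friction and masses are not known exactly. Their poses are not given: they have to be found in the camera images.
- retaining_bar (a joint): angle of the steel retaining bar (24 mm wide, 6 mm thick, level, top 118 mm above the table) about its upright hinge, rad. 0 = at its stop over the tubes, its end hole (15 mm) in line with the fork's holes; grows as the bar swings out towards the robot, anticlockwise from above (at most 1.4). Light friction (under 2 N at the knob): it stays where left; no spring or catch.
- bar_knob (a point): grip centre of the upright round black knob (diameter 18 mm) on the middle of the bar, 85 mm from the hinge axis; the point is 27 mm above the bar's top, 17 mm below the knob's end. It moves with the bar.
- bar_hinge (a point): point on the bar's upright hinge axis, at half the bar's thickness.
- carrier: fixed tube carrier: aluminium tray 94 x 250 mm with a tube stand and five capped tubes (all fixed, ending below the bar), a hinge post at its -y end and the fork at its +y end. Origin under the tray, at table height, midway between hinge axis and fork hole; y points from hinge to fork, z up, the bar swings out to -x.
- fork_hole (a point): centre of the hole's mouth in the fork's top face, 125.5 mm above the table, 170 mm from the hinge axis. The fork: two level steel plates 6 mm thick, 9 mm apart, on a grey column; both have an upright 14 mm hole here and the bar's end comes between them. 21 mm from top face to lower underside, over 85 mm free below. Only the bar's knob, 85 mm off, stands higher.
- pin_block: fixed grey block, 56 mm square on a 70 mm foot, 50 mm high, with a 23 mm hole in its top in which the pin stands upright, collar on the top face, free to be lifted out. Origin under its centre.
- pin_grip (a point): grip centre of the loose quick-release pin (about 0.17 kg). White head 30 (x) x 24 (y) x 30 mm high; a black 13 mm square button stands 5 mm out of its +x face: 35 mm over both. Point midway between button and opposite face, 27 mm above the collar's underside. z up the pin, x to the button. A grip along x pushes the button flush (spring 5 to 9 N; then 30 mm wide), one along y does not.
- pin_collar (a point): centre of the underside of the pin's collar (28 mm, 4 mm thick), on the pin's axis; axes as pin_grip. Below it the shank: diameter 12 mm, 36 mm long, last 5 mm tapered. Two lugs stand 4 mm out of its +y and -y sides, 24.5 to 29.5 mm below the collar (20 mm across: too wide for the fork's holes); they are drawn flush while the button is pressed in.
- pin_button (a joint): travel of the pin's button, m: 0 = out (lugs out, locked), 0.005 = flush with the head (lugs drawn in).
- kidney_dish: shallow steel kidney dish, 108 x 218 x 37 mm, on the table; origin at the middle of its underside. Bystander.
- timer: flat digital timer, 60 x 64 x 18 mm; origin at the middle of its underside. Bystander.
- plaster_roll: cream roll of plaster tape lying flat, 68 mm across, 19 mm high; origin at the middle of its underside. Bystander.

How it is judged:
By the outcome, as a careful person would: the job done as asked, in the order asked, and still so for the second after the job is handed in, with the robot touching nothing.
It also fails if it takes over 48 s, if anything falls off the work surface, if the arm or the gripper's body presses on something with over 40 N, if the wrist force passes 120 N, or if a joint passes its speed limit or range.

## Working session

There is one attempt and no reset: what is moved stays moved. The work goes in short steps, Python scripts to look and compute and a shell command to move; the robot and the scene stay as the last step left them, time stands still between calls to the robot, and variables do not carry over. Pictures are saved under pics/ and viewed, and the job is handed in when it is done.

```bash
ls; mkdir -p pics; python3 - <<'E'
from bench import bot, read_camera
import cv2,numpy as np
for n in("top","side"):
    c=read_camera(n); cv2.imwrite(f"pics/{n}0.png",c["image"][:,:,::-1]); np.savez(f"pics/{n}0.npz",**c)
    print(n,c["fx"],c["cx"],c["cy"],np.round(c["R"],3).tolist(),c["t"])
s=bot.get_state(); print(s)
E
```

```text
pics
top 478.92029806584 319.0440251207633 241.7094810854117 [[0.02, -1.0, -0.003], [-0.997, -0.02, -0.072], [0.072, 0.005, -0.997]] [-0.17027111  0.55070437  1.35607242]
side 495.0377616776307 318.2420540261435 241.31077452526617 [[-0.968, -0.251, 0.006], [-0.164, 0.612, -0.774], [0.191, -0.75, -0.633]] [0.4758078  0.26338834 1.13884991]
{'t': 0.1, 'q': array([ 1.32538188,  0.33281269, -0.06470972,  1.46080324,  0.02158375,
        1.3499294 , -0.08848566]), 'qvel': array([ 0.00086662, -0.00100649, -0.00033848, -0.00023224, -0.001661  ,
        0.00158503, -0.0005398 ]), 'joint_efforts': array([ 1.40765180e-03, -6.26750565e+01,  4.88278968e-02, -3.92434072e+01,
        1.61591830e-02,  6.93721318e-03,  7.45608963e-05]), 'tool_pos': array([ 0.13805272, -0.60925592,  0.24961883]), 'orientation': array([ 9.93798320e-01,  1.11195785e-01, -8.83074215e-05, -6.22799082e-04]), 'contact_force': array([-0.46597098, -0.58384949,  0.61854547]), 'torque': array([0.02260131, 0.01861327, 0.06961425]), 'finger_gap': 0.08557273568812891}
```

View pics/top0.png

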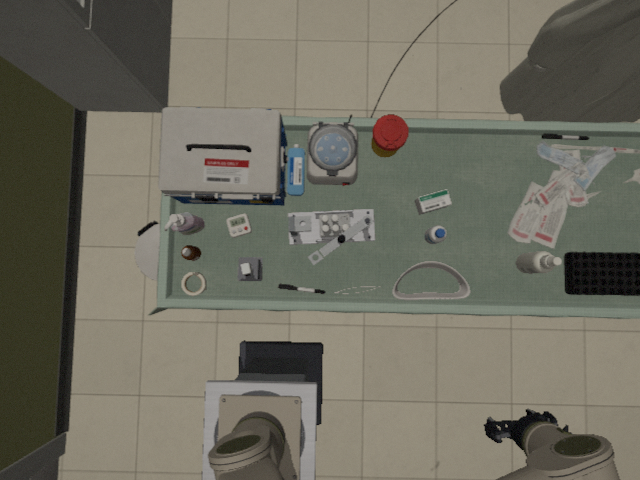

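View pics/side0.png

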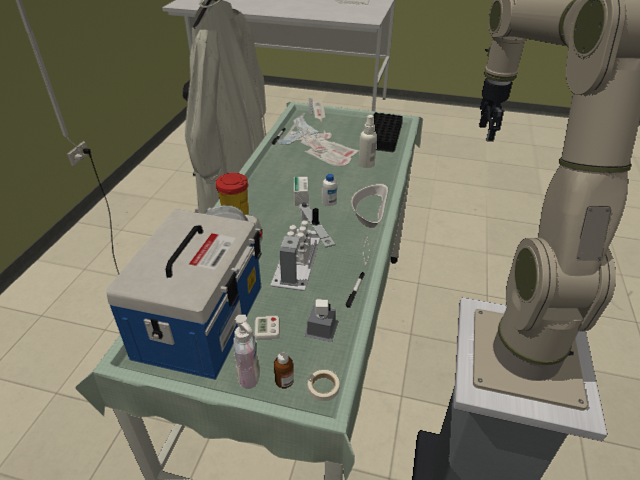

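```bash
python3 - <<'E'
import cv2,numpy as np
a=cv2.imread("pics/top0.png");b=cv2.imread("pics/side0.png")
cv2.imwrite("pics/t1.png",cv2.resize(a[195:285,225:385],None,fx=5,fy=5,interpolation=cv2.INTER_CUBIC))
cv2.imwrite("pics/s1.png",cv2.resize(b[195:345,245:365],None,fx=4,fy=4,interpolation=cv2.INTER_CUBIC))
E
```

```text
(no output)
```

View pics/t1.png

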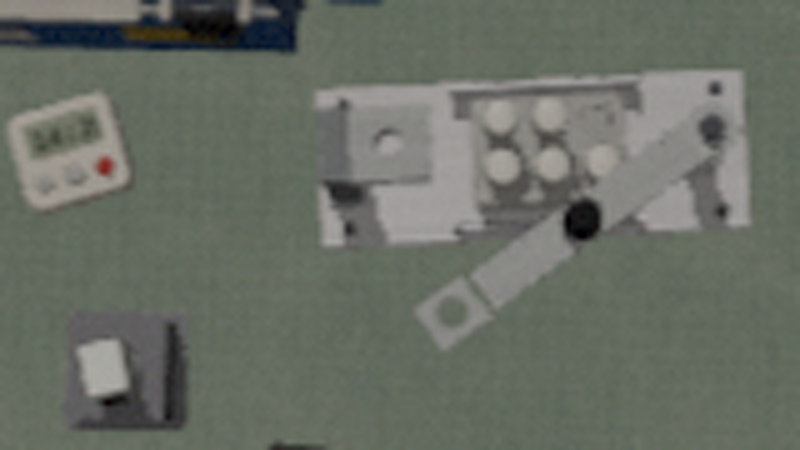

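View pics/s1.png

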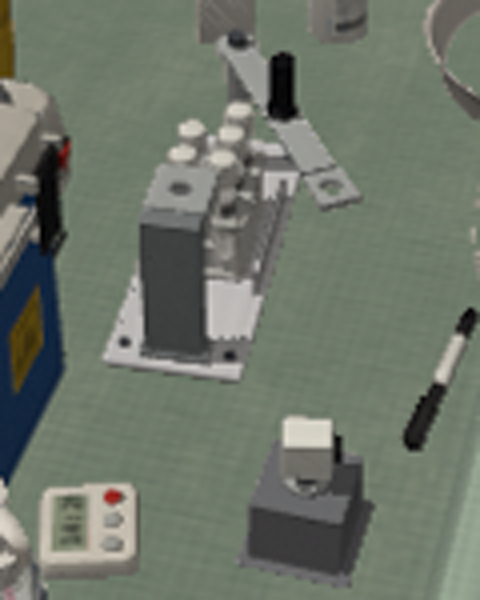

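```bash
cat > h.py <<'E'
import numpy as np
from scipy.spatial.transform import Rotation as Ro
def ray(c,u,v,z):
    R=c["R"];t=c["t"]; d=R.T@np.array([(u-c["cx"])/c["fx"],(v-c["cy"])/c["fy"],1]); o=-R.T@t
    return o+d*(z-o[2])/d[2]
def crop(u,s,o): return o+(u+.5)/s-.5
def depthpt(c,u,v):
    Z=c["range_z"][int(round(v)),int(round(u))]
    return c["R"].T@(np.array([(u-c["cx"])/c["fx"]*Z,(v-c["cy"])/c["fy"]*Z,Z])-c["t"])
E
python3 - <<'E'
from h import *
T=np.load("pics/top0.npz");S=np.load("pics/side0.npz")
for n,u,v,z in [("fork",389,142,.1255),("hinge",712,127,.118),("barhole",454,312,.118),("knob",583,220,.162),("pinheadtop",103,369,.092),("p1",77,348,.092),("p2",120,338,.092),("p3",132,392,.092),("p4",88,402,.092),("blk1",68,312,.0),("blkfoot2",186,316,0.0),("blkfoot3",186,430,0.0),("foot4",66,427,0),("tray1",316,90,0),("tray2",744,72,0),("tray3",748,228,0),("tray4",322,246,0)]:
    U,V=crop(u,5,225),crop(v,5,195)
    print(n,ray(T,U,V,z).round(4),depthpt(T,U,V).round(4))
for n,u,v,z in [("fork",181,188,.1255),("hinge",238,40,.118),("barhole",331,186,.118),("knob",283,57,.162),("pintop",307,430,.092)]:
    U,V=crop(u,4,245),crop(v,4,195)
    print(n,ray(S,U,V,z).round(4),depthpt(S,U,V).round(4))
E
```

```text
fork [ 0.5954 -0.1144  0.1255] [ 0.6083 -0.1097  0.009 ]
hinge [ 0.6077 -0.2866  0.118 ] [ 0.6066 -0.2858  0.1267]
barhole [ 0.506  -0.1507  0.118 ] [ 0.5107 -0.1493 -0.0013]
knob [ 0.5529 -0.2167  0.162 ] [ 0.553  -0.2167  0.1612]
pinheadtop [0.4723 0.0392 0.092 ] [0.4723 0.0394 0.0905]
p1 [0.4833 0.0537 0.092 ] [0.4843 0.061  0.0488]
p2 [0.4892 0.0305 0.092 ] [0.4904 0.0371 0.0483]
p3 [0.4601 0.0231 0.092 ] [0.4603 0.0288 0.0527]
p4 [0.4542 0.0468 0.092 ] [0.4542 0.0529 0.0548]
blk1 [0.5061 0.0751 0.    ] [0.506  0.0745 0.0035]
blkfoot2 [0.5052 0.0064 0.    ] [0.5051 0.0061 0.0025]
blkfoot3 [0.4392 0.0045 0.    ] [0.4392 0.0036 0.0071]
foot4 [0.4395 0.0741 0.    ] [0.4395 0.0736 0.0032]
tray1 [ 0.639  -0.0659  0.    ] [ 0.6379 -0.0665  0.0086]
tray2 [ 0.6546 -0.3161  0.    ] [ 0.6539 -0.3156  0.005 ]
tray3 [ 0.5631 -0.3196  0.    ] [ 0.5622 -0.3183  0.0115]
tray4 [ 0.5476 -0.0717  0.    ] [ 0.5475 -0.0718  0.0016]
fork [ 0.5956 -0.1113  0.1255] [ 0.6006 -0.1261  0.1127]
hinge [ 0.6082 -0.2879  0.118 ] [ 0.6053 -0.278   0.1252]
barhole [ 0.5062 -0.1468  0.118 ] [ 0.5077 -0.1535  0.1124]
knob [ 0.5566 -0.2166  0.162 ] [ 0.557 -0.218  0.161]
pintop [0.4739 0.0415 0.092 ] [0.4739 0.0416 0.0922]
```

```bash
cat >> h.py <<'E'
def plan(target,yaw_deg,s=None):
    "tool y yaw; returns rotvec and shift in current tool frame"
    from bench import bot
    s=s or bot.get_state(); R0=Ro.from_quat(s["orientation"])
    best=None
    for k in (0,180):
        a=np.radians(yaw_deg+k); y=np.array([np.cos(a),np.sin(a),0]); z=np.array([0,0,-1.]); x=np.cross(y,z)
        rv=(R0.inv()*Ro.from_matrix(np.c_[x,y,z])).as_rotvec()
        print(k,"rot",rv.round(4),"shift",R0.inv().apply(np.array(target)-s["tool_pos"]).round(4),"deg",np.degrees(np.linalg.norm(rv)).round(1))
    Y=R0.apply([0,1,0]); print("now yaw",np.degrees(np.arctan2(Y[1],Y[0])).round(2),"pos",s["tool_pos"].round(4),"q",s["q"].round(2),"gap",s["finger_gap"],"F",s["contact_force"].round(1),"t",s["t"])
E
python3 -c "
from h import *
plan([.555,-.217,.25],36.7)
plan([.555,-.217,.25],0)"
```

```text
0 rot [-8.0000e-04 -1.2000e-03 -1.9885e+00] shift [ 0.4933 -0.2904 -0.    ] deg 113.9
180 rot [-1.1000e-03  8.0000e-04  1.1531e+00] shift [ 0.4933 -0.2904 -0.    ] deg 66.1
now yaw -77.23 pos [ 0.1381 -0.6093  0.2496] q [ 1.33  0.33 -0.06  1.46  0.02  1.35 -0.09] gap 0.08557273568812891 F [-0.5 -0.6  0.6] t 0.1
0 rot [-1.1000e-03 -8.0000e-04 -1.3479e+00] shift [ 0.4933 -0.2904 -0.    ] deg 77.2
180 rot [-9.0000e-04  1.2000e-03  1.7936e+00] shift [ 0.4933 -0.2904 -0.    ] deg 102.8
now yaw -77.23 pos [ 0.1381 -0.6093  0.2496] q [ 1.33  0.33 -0.06  1.46  0.02  1.35 -0.09] gap 0.08557273568812891 F [-0.5 -0.6  0.6] t 0.1
```

```bash
python3 -m crank '[0,0,-0.18,0.06,-0.036,0,0.085, 0,0,-0.36,0.12,-0.072,0,0.085, 0,0,-0.54,0.18,-0.108,0,0.085, 0,0,-0.72,0.24,-0.144,0,0.085, 0,0,-0.9,0.30,-0.18,0,0.085, 0,0,-1.08,0.36,-0.215,0,0.085, 0,0,-1.26,0.42,-0.25,0,0.085, 0,0,-1.44,0.47,-0.28,0,0.085]' 40; python3 -c "
from h import *
plan([.555,-.217,.25],36.7)"
```

```text
t: 1.1
tool_pos: [0.5015, -0.2635, 0.2502]
orientation: [0.672, 0.741, -0.0, 0.0]
contact_force: [1.0, -1.7, 0.2]
finger_gap: 0.085
0 rot [-2.00e-04  2.00e-04 -5.43e-01] shift [0.0411 0.0578 0.0002] deg 31.1
180 rot [3.0000e-04 2.0000e-04 2.5986e+00] shift [0.0411 0.0578 0.0002] deg 148.9
now yaw 5.59 pos [ 0.5015 -0.2635  0.2502] q [ 0.86  0.25 -0.54  1.6   0.13  1.33  0.4 ] gap 0.0850148848524869 F [ 1.  -1.7  0.2] t 1.1
```

```bash
python3 -m crank '[0,0,-0.18,0,0,0,0.085, 0,0,-0.36,0,0,0,0.085, 0,0,-0.54,0,0,0,0.085,0,0,-0.54,0,0,0,0.085]' ; python3 -c "
from h import *
plan([.555,-.217,.25],36.7)"
```

```text
t: 1.6
tool_pos: [0.5002, -0.265, 0.2499]
orientation: [0.453, 0.892, 0.0, -0.0]
contact_force: [0.1, -0.4, -0.1]
finger_gap: 0.0848
0 rot [-0.0002 -0.0007 -0.0098] shift [ 0.0065  0.0725 -0.0001] deg 0.6
180 rot [-1.1000e-03  3.0000e-04  3.1318e+00] shift [ 0.0065  0.0725 -0.0001] deg 179.4
now yaw 36.14 pos [ 0.5002 -0.265   0.2499] q [ 0.91  0.26 -0.6   1.6   0.15  1.34  0.93] gap 0.08482373046339826 F [ 0.1 -0.4 -0.1] t 1.6
```

```bash
python3 - <<'E'
from bench import bot, read_camera
import cv2,numpy as np
ims=[]
for n in("top","side"):
    c=read_camera(n); np.savez(f"pics/{n}1.npz",**c)
    im=c["image"][:,:,::-1]
    ims.append(im[170:290,300:420] if n=="top" else im[150:270,240:360])
cv2.imwrite("pics/a1.png",np.hstack([cv2.resize(i,(400,400),interpolation=cv2.INTER_CUBIC) for i in ims]))
E
```

```text
(no output)
```

View pics/a1.png

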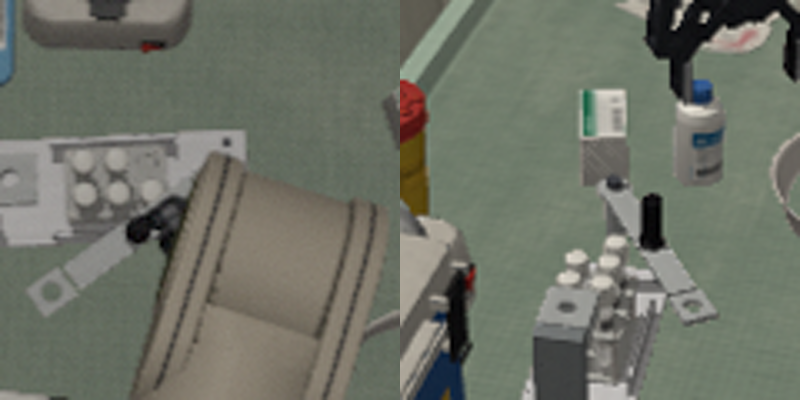

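```bash
python3 -m crank '[0,0,0,0.003,0.036,0,0.06, 0,0,0,0.0065,0.0725,0,0.06, 0,0,0,0.0065,0.0725,0,0.06, 0,0,0,0.0065,0.0725,0,0.06]' ; python3 -c "
from h import *
plan([.555,-.217,.145],36.7)"
python3 - <<'E'
from bench import bot, read_camera
import cv2,numpy as np
ims=[]
for n in("top","side"):
    c=read_camera(n)
    im=c["image"][:,:,::-1]
    ims.append(im[170:290,300:420] if n=="top" else im[150:270,240:360])
cv2.imwrite("pics/a2.png",np.hstack([cv2.resize(i,(400,400),interpolation=cv2.INTER_CUBIC) for i in ims]))
E
```

```text
t: 2.2
tool_pos: [0.5547, -0.2174, 0.2501]
orientation: [0.453, 0.891, -0.0, -0.0]
contact_force: [-0.6, -0.3, 0.0]
finger_gap: 0.06
0 rot [-0.0007 -0.0001 -0.0107] shift [0.0002 0.0005 0.1051] deg 0.6
180 rot [-2.0000e-04  1.0000e-03  3.1309e+00] shift [0.0002 0.0005 0.1051] deg 179.4
now yaw 36.09 pos [ 0.5547 -0.2174  0.2501] q [ 0.8   0.33 -0.62  1.52  0.2   1.36  0.79] gap 0.059962897216392766 F [-0.6 -0.3  0. ] t 2.2
```

View pics/a2.png

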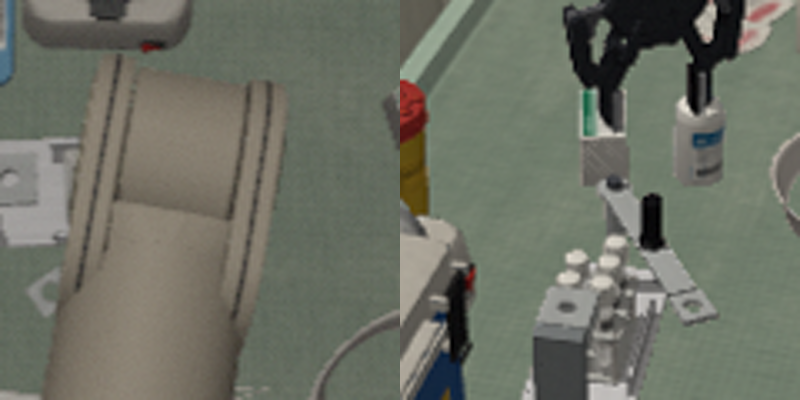

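Fingers straddle the knob's line (knob at ~(651,215) in the right crop, fingertips at ~(612,120) and (697,115)). Descend and grip.

```bash
python3 -m crank '[0,0,0,0,0,0.05,0.06, 0,0,0,0,0,0.105,0.06, 0,0,0,0,0,0.105,0.05, 0,0,0,0,0,0.105,0.01, 0,0,0,0,0,0.105,0.01, 0,0,0,0,0,0.105,0.01, 0,0,0,0,0,0.105,0.01]' 30 ; python3 - <<'E'
from h import *
plan([.6013,-.201,.145],3.6)
from bench import bot, read_camera
import cv2,numpy as np
ims=[]
for n in("top","side"):
    c=read_camera(n)
    im=c["image"][:,:,::-1]
    ims.append(im[170:290,300:420] if n=="top" else im[150:270,240:360])
cv2.imwrite("pics/a3.png",np.hstack([cv2.resize(i,(400,400),interpolation=cv2.INTER_CUBIC) for i in ims]))
E
```

```text
t: 3.18
tool_pos: [0.5565, -0.2175, 0.1481]
orientation: [0.452, 0.892, -0.0, 0.002]
contact_force: [-1.0, 0.3, 7.1]
finger_gap: 0.0174
0 rot [0.0029 0.0033 0.5688] shift [-0.0132  0.0459  0.0033] deg 32.6
180 rot [-0.0043  0.0038 -2.5727] shift [-0.0132  0.0459  0.0033] deg 147.4
now yaw 36.19 pos [ 0.5565 -0.2175  0.1481] q [ 0.78  0.41 -0.6   1.64  0.25  1.16  0.75] gap 0.01738540932935258 F [-1.   0.3  7.1] t 3.175
```

View pics/a3.png

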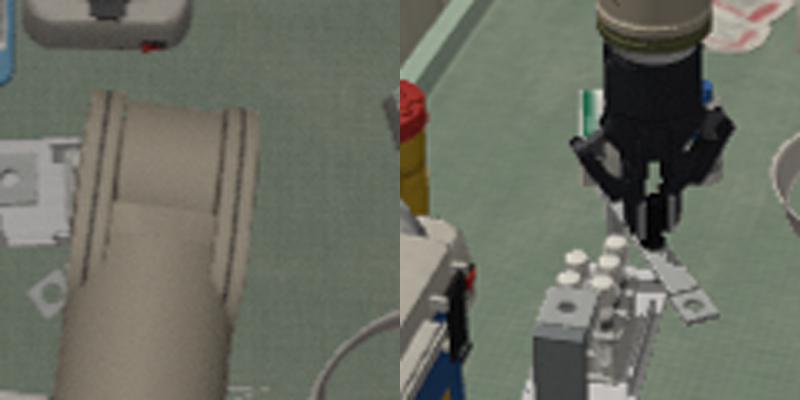

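```bash
python3 -m crank '[0,0,0.072,-0.0003,0.006,-0.003,0.01, 0,0,0.143,-0.0009,0.0121,-0.003,0.01, 0,0,0.215,-0.002,0.018,-0.003,0.01, 0,0,0.286,-0.0035,0.024,-0.003,0.01, 0,0,0.358,-0.0054,0.0298,-0.003,0.01, 0,0,0.43,-0.0077,0.0354,-0.003,0.01, 0,0,0.50,-0.0105,0.041,-0.003,0.01, 0,0,0.572,-0.0135,0.046,-0.003,0.01]' ; python3 -c "
from h import *
plan([.6013,-.201,.145],3.6)"
```

```text
t: 4.28
tool_pos: [0.5998, -0.2006, 0.1484]
orientation: [0.686, 0.727, -0.0, -0.0]
contact_force: [-1.4, -0.1, -7.1]
finger_gap: 0.0171
0 rot [-0.0011 -0.0002 -0.0053] shift [-0.0005  0.0014  0.0034] deg 0.3
180 rot [-4.0000e-04  1.8000e-03  3.1363e+00] shift [-0.0005  0.0014  0.0034] deg 179.7
now yaw 3.3 pos [ 0.5998 -0.2006  0.1484] q [ 0.63  0.47 -0.5   1.54  0.24  1.19  0.15] gap 0.017055193664674333 F [-1.4 -0.1 -7.1] t 4.275
```

```bash
python3 -m crank '[0,0,0.01,0,0.002,0.002,0.01, 0,0,0.02,0,0.004,0.002,0.01, 0,0,0.02,0,0.004,0.002,0.01]' ; python3 - <<'E'
from h import *
from bench import bot, read_camera
import cv2,numpy as np
ims=[]
for n in("top","side"):
    c=read_camera(n)
    im=c["image"][:,:,::-1]
    ims.append(im[170:290,300:420] if n=="top" else im[170:270,260:360])
cv2.imwrite("pics/a4.png",np.hstack([cv2.resize(i,(400,400),interpolation=cv2.INTER_CUBIC) for i in ims]))
E
```

```text
t: 4.65
tool_pos: [0.6019, -0.2004, 0.1482]
orientation: [0.693, 0.721, -0.002, -0.002]
contact_force: [-20.4, 4.7, 16.0]
finger_gap: 0.0168
```

View pics/a4.png

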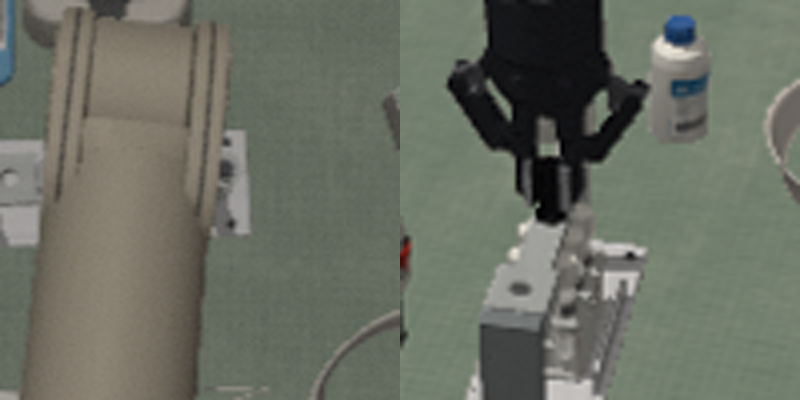

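```bash
python3 -m crank '[0,0,0,0,-0.001,0,0.06, 0,0,0,0,-0.001,0,0.06, 0,0,0,0,-0.001,0,0.06, 0,0,0,0,-0.001,-0.06,0.06, 0,0,0,0,-0.001,-0.12,0.085,0,0,0,0,-0.001,-0.12,0.085]' ; python3 - <<'E'
from h import *
plan([.473,.040,.25],12.5)
E
```

```text
t: 5.5
tool_pos: [0.6055, -0.2006, 0.2721]
orientation: [0.693, 0.721, 0.002, 0.004]
contact_force: [-0.2, 0.2, -0.6]
finger_gap: 0.0852
0 rot [ 0.0085  0.0038 -0.1779] shift [ 0.2458 -0.1229  0.0203] deg 10.2
180 rot [ 0.0057 -0.0126  2.9637] shift [ 0.2458 -0.1229  0.0203] deg 169.8
now yaw 2.31 pos [ 0.6055 -0.2006  0.2721] q [ 0.63  0.39 -0.51  1.38  0.19  1.41  0.16] gap 0.08515915256953292 F [-0.2  0.2 -0.6] t 5.5
```

```bash
python3 -m crank '[0.002,0.001,-0.04,0.06,-0.03,0.005,0.085, 0.004,0.002,-0.08,0.12,-0.06,0.01,0.085, 0.006,0.003,-0.13,0.18,-0.09,0.015,0.085, 0.0085,0.0038,-0.178,0.246,-0.123,0.02,0.085, 0.0085,0.0038,-0.178,0.246,-0.123,0.02,0.085, 0.0085,0.0038,-0.178,0.246,-0.123,0.02,0.085, 0.0085,0.0038,-0.178,0.246,-0.123,0.02,0.085]' ; python3 - <<'E'
from h import *
plan([.473,.040,.25],12.5)
from bench import bot, read_camera
import cv2,numpy as np
ims=[]
for n in("top","side"):
    c=read_camera(n); np.savez(f"pics/{n}5.npz",**c)
    im=c["image"][:,:,::-1]
    if n=="top": cv2.imwrite("pics/t5.png",cv2.resize(im[195:285,225:385],None,fx=5,fy=5,interpolation=cv2.INTER_CUBIC))
    else: cv2.imwrite("pics/s5.png",cv2.resize(im[195:345,245:365],None,fx=4,fy=4,interpolation=cv2.INTER_CUBIC))
E
```

```text
t: 6.38
tool_pos: [0.471, 0.039, 0.2461]
orientation: [0.627, 0.779, -0.002, -0.004]
contact_force: [1.0, 0.5, -0.4]
finger_gap: 0.0852
0 rot [-0.0081 -0.0044 -0.0021] shift [ 0.0005  0.0021 -0.0039] deg 0.5
180 rot [-0.0069  0.0127  3.1395] shift [ 0.0005  0.0021 -0.0039] deg 179.9
now yaw 12.38 pos [0.471  0.039  0.2461] q [ 0.52  0.05 -0.71  1.82  0.03  1.3   0.02] gap 0.08519321361799213 F [ 1.   0.5 -0.4] t 6.375
```

View pics/t5.png

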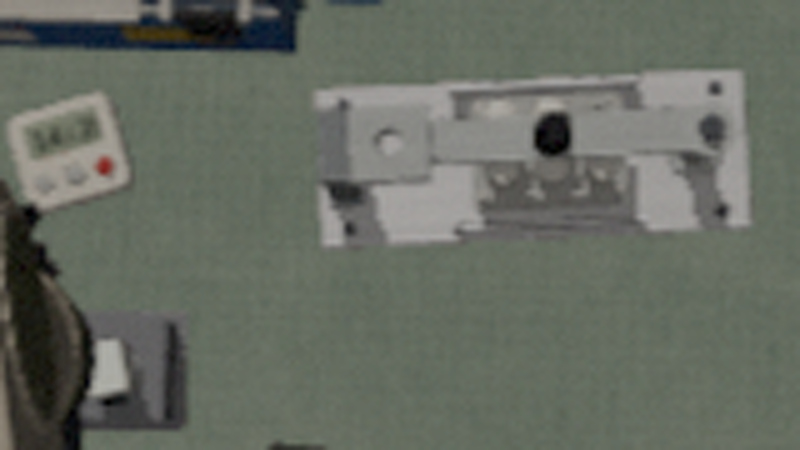

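View pics/s5.png

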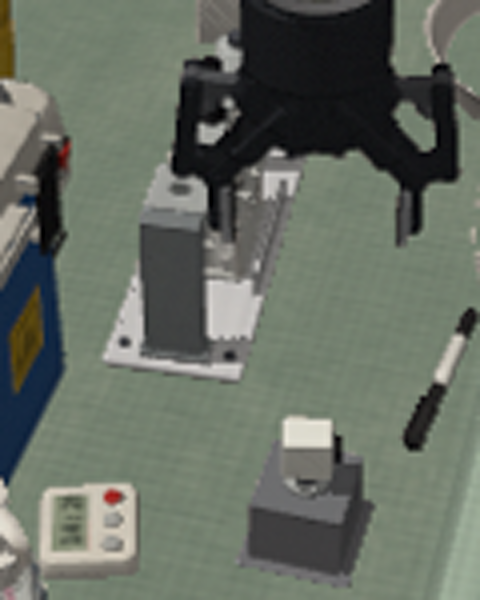

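```bash
python3 - <<'E'
from h import *
import cv2
T=np.load("pics/top5.npz");S=np.load("pics/side5.npz")
for n,u,v,z in [("fork",389,142,.1255),("knob",552,133,.162),("hinge",712,128,.127),("blkface1",85,320,.05),("pin",103,369,.091)]:
    print(n,ray(T,crop(u,5,225),crop(v,5,195),z).round(4))
for n,u,v,z in [("fork",181,188,.1255),("pin",307,431,.091)]:
    print(n,ray(S,crop(u,4,245),crop(v,4,195),z).round(4))
a=S["image"][225:265,270:310,::-1]; b=T["image"][210:240,288:328,::-1]
cv2.imwrite("pics/f5.png",np.hstack([cv2.resize(a,(480,480),interpolation=cv2.INTER_CUBIC)[:360],cv2.resize(b,None,fx=12,fy=12,interpolation=cv2.INTER_CUBIC)[:, :320]]))
E
```

```text
fork [ 0.5954 -0.1144  0.1255]
knob [ 0.5977 -0.1999  0.162 ]
hinge [ 0.6061 -0.2858  0.127 ]
blkface1 [0.5    0.0568 0.05  ]
pin [0.4723 0.0394 0.091 ]
fork [ 0.5956 -0.1113  0.1255]
pin [0.474  0.0413 0.091 ]
```

View pics/f5.png

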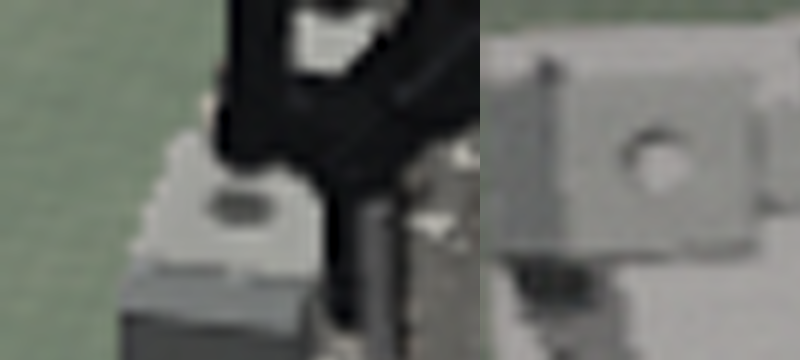

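```bash
python3 -m crank '[-0.008,-0.0044,0,0.0005,0.002,0.03,0.085, -0.008,-0.0044,0,0.0005,0.002,0.08,0.085, -0.008,-0.0044,0,0.0005,0.002,0.13,0.085, -0.008,-0.0044,0,0.0005,0.002,0.13,0.085, -0.008,-0.0044,0,0.0005,0.002,0.13,0.085]' ; python3 - <<'E'
from h import *
plan([.473,.040,.077],12.5)
from bench import bot, read_camera
import cv2,numpy as np
c=read_camera("side"); im=c["image"][:,:,::-1]
cv2.imwrite("pics/s6.png",cv2.resize(im[245:345,270:390],None,fx=6,fy=6,interpolation=cv2.INTER_CUBIC))
E
```

```text
t: 7.1
tool_pos: [0.4723, 0.0415, 0.1179]
orientation: [0.626, 0.78, 0.001, 0.0]
contact_force: [0.6, -0.7, 1.6]
finger_gap: 0.085
0 rot [ 0.0014 -0.0002 -0.0009] shift [-0.0017  0.0003  0.0409] deg 0.1
180 rot [-3.0000e-04 -2.2000e-03  3.1407e+00] shift [-0.0017  0.0003  0.0409] deg 179.9
now yaw 12.45 pos [0.4723 0.0415 0.1179] q [ 0.48  0.19 -0.71  1.97  0.15  1.03 -0.08] gap 0.08498580660818769 F [ 0.6 -0.7  1.6] t 7.1
```

View pics/s6.png

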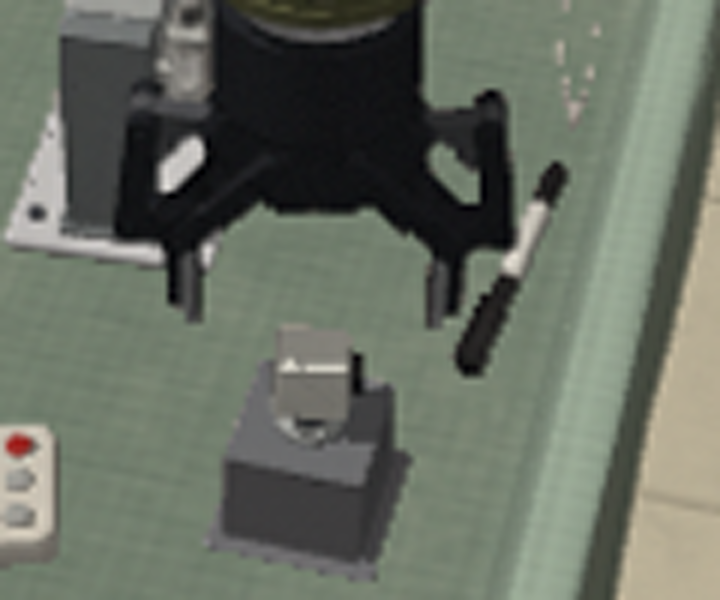

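```bash
python3 -m crank '[0.001,0,0,-0.001,0,0.02,0.085, 0.001,0,0,-0.001,0,0.041,0.085, 0.001,0,0,-0.001,0,0.041,0.06, 0.001,0,0,-0.001,0,0.041,0.02, 0.001,0,0,-0.001,0,0.041,0.02, 0.001,0,0,-0.001,0,0.041,0.02, 0.001,0,0,-0.001,0,0.041,0.02]' 60 ; python3 - <<'E'
from h import *
plan([.473,.040,.077],12.5)
from bench import bot, read_camera
import cv2,numpy as np
c=read_camera("side"); im=c["image"][:,:,::-1]
cv2.imwrite("pics/s7.png",cv2.resize(im[245:345,270:390],None,fx=6,fy=6,interpolation=cv2.INTER_CUBIC))
E
```

```text
t: 8.02
tool_pos: [0.4728, 0.0416, 0.0772]
orientation: [0.626, 0.78, 0.001, 0.001]
contact_force: [-2.2, 3.2, 10.0]
finger_gap: 0.0292
0 rot [ 0.0023 -0.      0.0002] shift [-0.0016 -0.0002  0.0002] deg 0.1
180 rot [ 0.      0.0037 -3.1414] shift [-0.0016 -0.0002  0.0002] deg 180.0
now yaw 12.51 pos [0.4728 0.0416 0.0772] q [ 0.46  0.26 -0.7   2.01  0.2   0.94 -0.13] gap 0.029154033863129675 F [-2.2  3.2 10. ] t 8.025
```

View pics/s7.png

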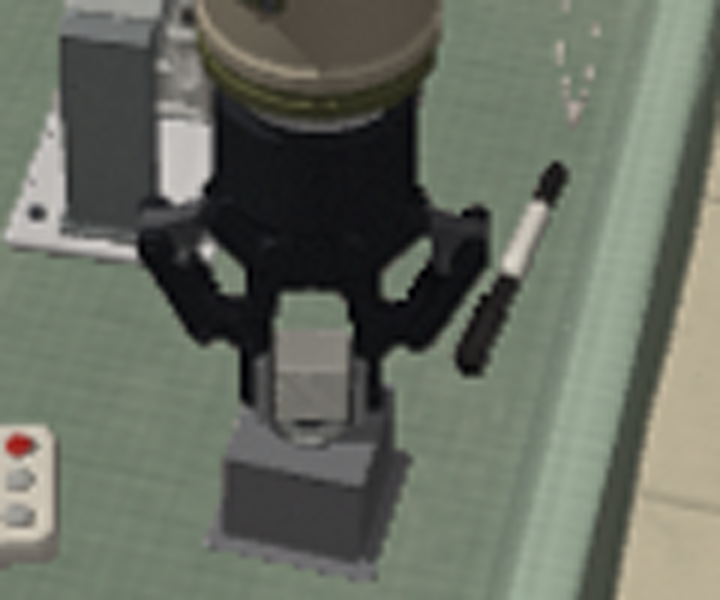

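```bash
python3 -m crank '[0,0,0,0,0,-0.01,0.02, 0,0,0,0,0,-0.03,0.02, 0,0,0,0,0,-0.06,0.02, 0,0,0,0,0,-0.10,0.02, 0,0,0,0,0,-0.143,0.02, 0,0,0,0,0,-0.143,0.02, 0,0,0,0,0,-0.143,0.02]' ; python3 - <<'E'
from h import *
plan([.596,-.1145,.205],12.5)
from bench import bot, read_camera
import cv2,numpy as np
c=read_camera("side"); im=c["image"][:,:,::-1]
cv2.imwrite("pics/s8.png",cv2.resize(im[225:345,260:380],None,fx=5,fy=5,interpolation=cv2.INTER_CUBIC))
E
```

```text
t: 8.95
tool_pos: [0.4711, 0.0405, 0.2181]
orientation: [0.626, 0.78, -0.001, -0.0]
contact_force: [-1.0, -0.1, -3.0]
finger_gap: 0.0292
0 rot [-0.0015  0.0004 -0.0004] shift [-0.1783  0.0885  0.013 ] deg 0.1
180 rot [6.0000e-04 2.4000e-03 3.1412e+00] shift [-0.1783  0.0885  0.013 ] deg 180.0
now yaw 12.48 pos [0.4711 0.0405 0.2181] q [ 0.52  0.07 -0.72  1.86  0.05  1.23  0.  ] gap 0.029230224715240866 F [-1.  -0.1 -3. ] t 8.95
```

View pics/s8.png

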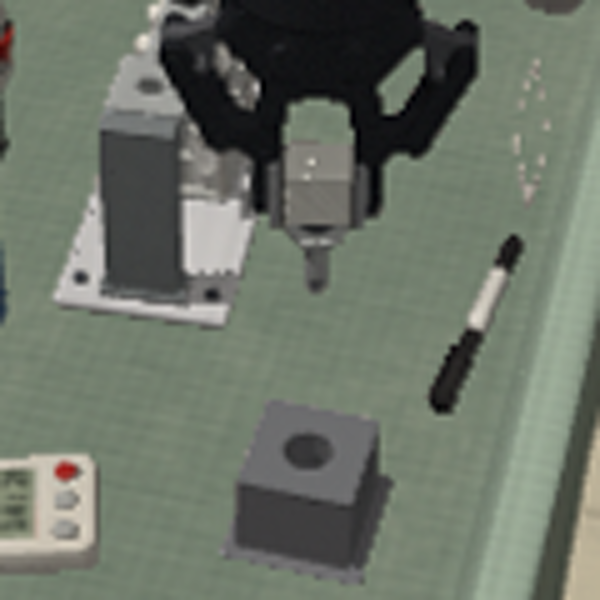

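```bash
python3 -m crank '[0,0,0,-0.045,0.022,0,0.02, 0,0,0,-0.09,0.044,0,0.02, 0,0,0,-0.135,0.066,0.005,0.02, 0,0,0,-0.178,0.0885,0.013,0.02, 0,0,0,-0.178,0.0885,0.013,0.02, 0,0,0,-0.178,0.0885,0.013,0.02, 0,0,0,-0.178,0.0885,0.013,0.02]' ; python3 - <<'E'
from h import *
plan([.596,-.1145,.205],12.5)
from bench import bot, read_camera
import cv2,numpy as np
c=read_camera("side"); np.savez("pics/side9.npz",**c);im=c["image"][:,:,::-1]
cv2.imwrite("pics/s9.png",cv2.resize(im[190:270,250:330],None,fx=7.5,fy=7.5,interpolation=cv2.INTER_CUBIC))
c=read_camera("top"); im=c["image"][:,:,::-1]
cv2.imwrite("pics/t9.png",cv2.resize(im[180:280,250:380],None,fx=5,fy=5,interpolation=cv2.INTER_CUBIC))
E
```

```text
t: 9.88
tool_pos: [0.596, -0.1126, 0.2051]
orientation: [0.625, 0.78, -0.0, -0.001]
contact_force: [-0.5, -1.3, -2.1]
finger_gap: 0.0292
0 rot [-0.0014 -0.0004  0.0016] shift [-0.0018 -0.0004  0.0001] deg 0.1
180 rot [ 6.00e-04 -2.20e-03 -3.14e+00] shift [-0.0018 -0.0004  0.0001] deg 179.9
now yaw 12.59 pos [ 0.596  -0.1126  0.2051] q [ 0.58  0.38 -0.6   1.55  0.22  1.28  0.18] gap 0.029225934055297983 F [-0.5 -1.3 -2.1] t 9.875
```

View pics/s9.png

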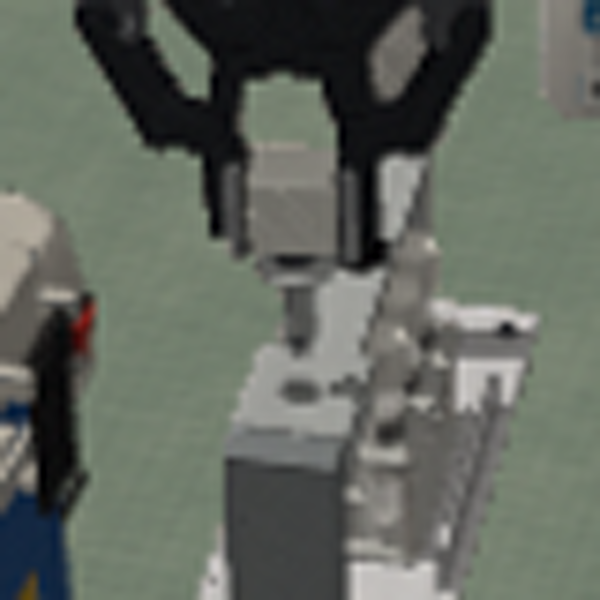

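View pics/t9.png

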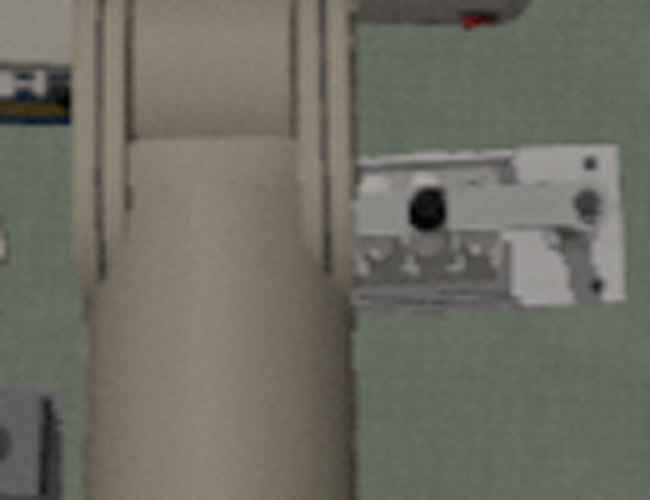

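```bash
python3 - <<'E'
from h import *
S=np.load("pics/side9.npz")
def proj(X):
    p=S["R"]@np.array(X)+S["t"]; u=S["fx"]*p[0]/p[2]+S["cx"]; v=S["fy"]*p[1]/p[2]+S["cy"]
    return ((np.array([u-250,v-190])+.5)*7.5-.5).round(1)
p=[.596,-.1126]
for z in (.2051-.063,.2051-.027,.2051-.031,.2051+.015): print(z,proj(p+[z]))
print("hole same xy",proj(p+[.1255]))
for n,u,v,z in [("hole",301,389,.1255),("tipbot",299,350,.1421)]:
    print(n,ray(S,crop(u,7.5,250),crop(v,7.5,190),z).round(4))
E
```

```text
0.1421 [300.9 349.6]
0.1781 [297.6 264.4]
0.1741 [297.9 274. ]
0.22010000000000002 [293.5 160.8]
hole same xy [302.4 387.8]
hole [ 0.5963 -0.1119  0.1255]
tipbot [ 0.5966 -0.1122  0.1421]
```

```bash
python3 -m crank '[0,0,0,0,0,0.006,0.02, 0,0,0,0,0,0.011,0.02, 0,0,0,0,0,0.013,0.02, 0,0,0,0,0,0.013,0.02]' ; python3 - <<'E'
from h import *
plan([.596,-.1145,.205],12.5)
from bench import bot, read_camera
import cv2,numpy as np
c=read_camera("side"); np.savez("pics/side10.npz",**c);im=c["image"][:,:,::-1]
cv2.imwrite("pics/s10.png",cv2.resize(im[210:260,265:315],None,fx=12,fy=12,interpolation=cv2.INTER_CUBIC))
E
```

```text
t: 10.48
tool_pos: [0.5963, -0.1139, 0.192]
orientation: [0.626, 0.78, -0.0, -0.001]
contact_force: [-0.5, -0.2, -0.2]
finger_gap: 0.029
0 rot [-0.0014 -0.0002 -0.0002] shift [-0.0005 -0.0004 -0.013 ] deg 0.1
180 rot [-4.0000e-04  2.2000e-03  3.1414e+00] shift [-0.0005 -0.0004 -0.013 ] deg 180.0
now yaw 12.49 pos [ 0.5963 -0.1139  0.192 ] q [ 0.58  0.39 -0.59  1.56  0.23  1.26  0.17] gap 0.028962607945278274 F [-0.5 -0.2 -0.2] t 10.475
```

View pics/s10.png

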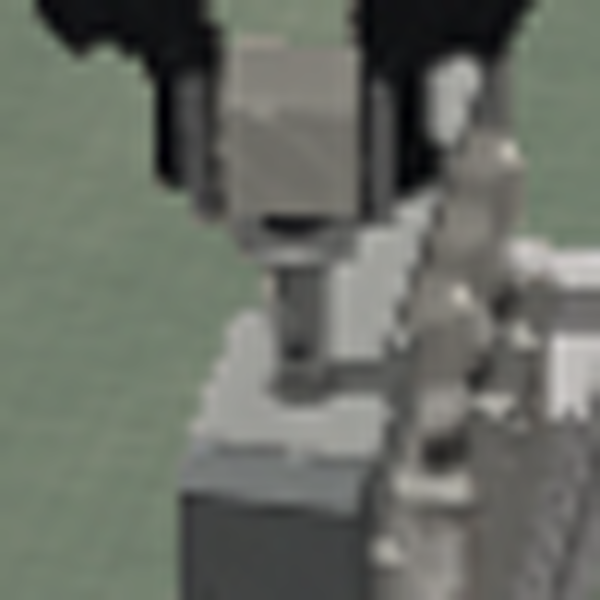

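```bash
python3 -m crank '[0,0,0,0,0,0.003,0.02, 0,0,0,0,0,0.006,0.02, 0,0,0,0,0,0.008,0.02, 0,0,0,0,0,0.008,0.02]' ; python3 - <<'E'
from h import *
plan([.596,-.1145,.1525],12.5)
E
```

```text
t: 11.02
tool_pos: [0.5962, -0.1137, 0.1839]
orientation: [0.626, 0.78, -0.0, -0.001]
contact_force: [-0.8, 0.3, -2.2]
finger_gap: 0.0294
0 rot [-0.0016 -0.0005  0.0001] shift [-0.0008 -0.0003  0.0314] deg 0.1
180 rot [ 8.0000e-04 -2.5000e-03 -3.1415e+00] shift [-0.0008 -0.0003  0.0314] deg 180.0
now yaw 12.5 pos [ 0.5962 -0.1137  0.1839] q [ 0.58  0.4  -0.59  1.57  0.23  1.24  0.17] gap 0.02943516520546336 F [-0.8  0.3 -2.2] t 11.025
```

```bash
python3 -m crank '[0,0,0,0,0,0.004,0.02, 0,0,0,0,0,0.008,0.02, 0,0,0,0,0,0.011,0.02, 0,0,0,0,0,0.011,0.02]' ; python3 - <<'E'
from h import *
plan([.596,-.1145,.1525],12.5)
from bench import bot, read_camera
import cv2,numpy as np
c=read_camera("side"); np.savez("pics/side11.npz",**c);im=c["image"][:,:,::-1]
cv2.imwrite("pics/s11.png",cv2.resize(im[210:260,265:315],None,fx=12,fy=12,interpolation=cv2.INTER_CUBIC))
E
```

```text
t: 11.52
tool_pos: [0.5962, -0.1138, 0.1728]
orientation: [0.626, 0.78, -0.0, -0.001]
contact_force: [-0.0, 2.4, -3.7]
finger_gap: 0.0295
0 rot [-0.0016 -0.0005 -0.0001] shift [-0.0006 -0.0003  0.0203] deg 0.1
180 rot [-7.0000e-04  2.5000e-03  3.1415e+00] shift [-0.0006 -0.0003  0.0203] deg 180.0
now yaw 12.49 pos [ 0.5962 -0.1138  0.1728] q [ 0.58  0.41 -0.59  1.58  0.24  1.22  0.16] gap 0.02952709820197996 F [-0.   2.4 -3.7] t 11.525
```

View pics/s11.png

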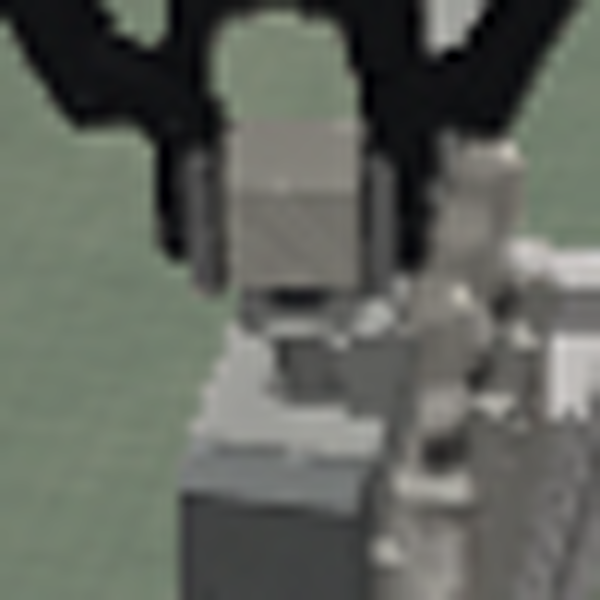

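Pin is entering the hole (shank at ~(305,370) in the crop) with only 2–4 N. Continuing to the collar.

```bash
python3 -m crank '[0,0,0,0,0,0.004,0.02, 0,0,0,0,0,0.008,0.02, 0,0,0,0,0,0.012,0.02, 0,0,0,0,0,0.016,0.02, 0,0,0,0,0,0.019,0.02, 0,0,0,0,0,0.019,0.02]' ; python3 - <<'E'
from h import *
plan([.596,-.1145,.1525],12.5)
E
```

```text
t: 12.32
tool_pos: [0.5962, -0.114, 0.1537]
orientation: [0.626, 0.78, -0.001, -0.001]
contact_force: [-2.0, 4.1, -2.4]
finger_gap: 0.029
0 rot [-0.0016 -0.0002 -0.0002] shift [-0.0004 -0.0003  0.0012] deg 0.1
180 rot [-4.0000e-04  2.6000e-03  3.1414e+00] shift [-0.0004 -0.0003  0.0012] deg 180.0
now yaw 12.49 pos [ 0.5962 -0.114   0.1537] q [ 0.57  0.43 -0.58  1.6   0.25  1.19  0.16] gap 0.029048596547163345 F [-2.   4.1 -2.4] t 12.325
```

```bash
python3 -m crank '[0,0,0,0,0,0.0015,0.02, 0,0,0,0,0,0.003,0.02, 0,0,0,0,0,0.003,0.02]' ; python3 - <<'E'
from h import *
plan([.596,-.1145,.1525],12.5)
from bench import bot, read_camera
import cv2,numpy as np
c=read_camera("side"); np.savez("pics/side12.npz",**c);im=c["image"][:,:,::-1]
cv2.imwrite("pics/s12.png",cv2.resize(im[210:260,265:315],None,fx=12,fy=12,interpolation=cv2.INTER_CUBIC))
E
```

```text
t: 12.7
tool_pos: [0.5966, -0.114, 0.153]
orientation: [0.626, 0.78, -0.001, 0.0]
contact_force: [-5.8, -0.4, 12.5]
finger_gap: 0.0291
0 rot [-0.0004  0.0011 -0.0001] shift [-0.0004 -0.0007  0.0005] deg 0.1
180 rot [1.8000e-03 6.0000e-04 3.1415e+00] shift [-0.0004 -0.0007  0.0005] deg 180.0
now yaw 12.49 pos [ 0.5966 -0.114   0.153 ] q [ 0.57  0.43 -0.58  1.6   0.25  1.19  0.15] gap 0.029076360697300685 F [-5.8 -0.4 12.5] t 12.7
```

View pics/s12.png

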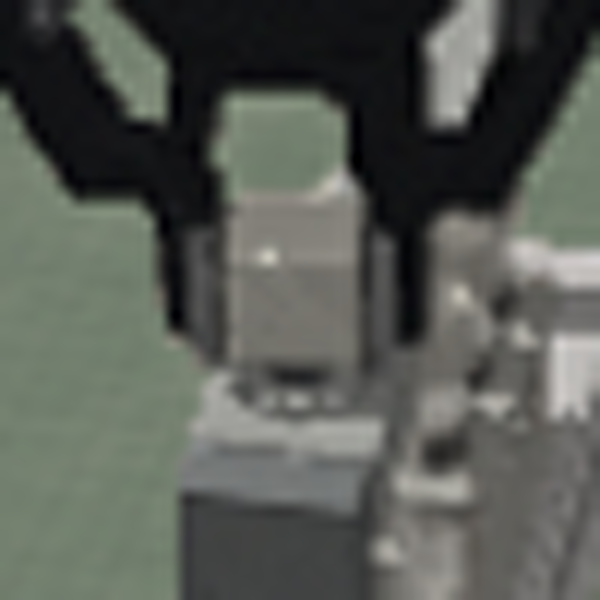

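```bash
python3 -m crank '[0,0,0,0,0,0,0.035, 0,0,0,0,0,0,0.05, 0,0,0,0,0,0,0.07, 0,0,0,0,0,0,0.07, 0,0,0,0,0,-0.03,0.07, 0,0,0,0,0,-0.08,0.07, 0,0,0,0,0,-0.10,0.07]' ; python3 - <<'E'
from h import *
plan([.48,-.27,.25],12.5)
from bench import bot, read_camera
import cv2,numpy as np
c=read_camera("side"); im=c["image"][:,:,::-1]
cv2.imwrite("pics/s13.png",cv2.resize(im[210:260,265:315],None,fx=12,fy=12,interpolation=cv2.INTER_CUBIC))
E
```

```text
t: 13.62
tool_pos: [0.5975, -0.1138, 0.2543]
orientation: [0.626, 0.78, 0.001, 0.001]
contact_force: [-0.6, 1.0, -0.1]
finger_gap: 0.0701
0 rot [ 0.0026  0.0015 -0.0001] shift [-0.127  -0.1485  0.0041] deg 0.2
180 rot [ 2.4000e-03 -4.2000e-03  3.1415e+00] shift [-0.127  -0.1485  0.0041] deg 180.0
now yaw 12.5 pos [ 0.5975 -0.1138  0.2543] q [ 0.59  0.35 -0.6   1.48  0.2   1.37  0.19] gap 0.07005727289887045 F [-0.6  1.  -0.1] t 13.625
```

View pics/s13.png

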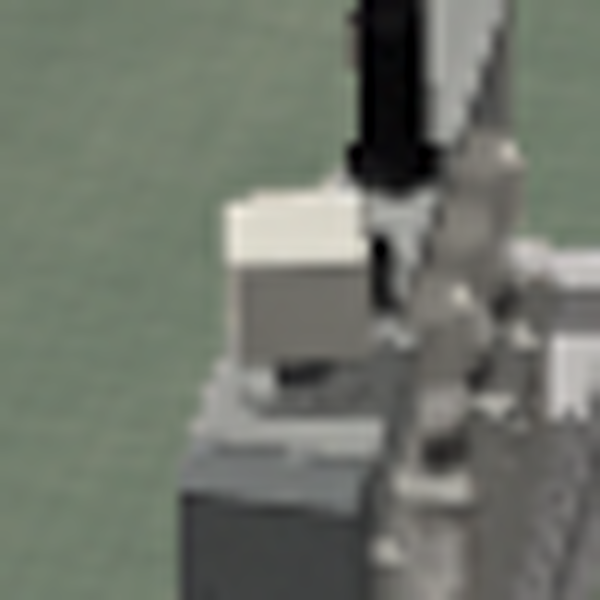

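```bash
python3 -m crank '[0,0,0,-0.03,-0.04,0,0.07, 0,0,0,-0.06,-0.08,0,0.07, 0,0,0,-0.1,-0.12,0,0.07, 0,0,0,-0.127,-0.1485,0,0.07, 0,0,0,-0.127,-0.1485,0,0.07, 0,0,0,-0.127,-0.1485,0,0.07]' ; python3 - <<'E'
from h import *
from bench import bot, read_camera
import cv2,numpy as np
c=read_camera("side"); np.savez("pics/side14.npz",**c);im=c["image"][:,:,::-1]
cv2.imwrite("pics/s14.png",cv2.resize(im[210:260,265:315],None,fx=12,fy=12,interpolation=cv2.INTER_CUBIC))
c=read_camera("top"); np.savez("pics/top14.npz",**c);im=c["image"][:,:,::-1]
cv2.imwrite("pics/t14.png",cv2.resize(im[205:245,280:340],None,fx=12,fy=12,interpolation=cv2.INTER_CUBIC))
E
```

```text
t: 14.42
tool_pos: [0.4793, -0.2694, 0.2511]
orientation: [0.626, 0.78, -0.0, -0.0]
contact_force: [0.4, 0.8, -0.1]
finger_gap: 0.07
```

View pics/s14.png

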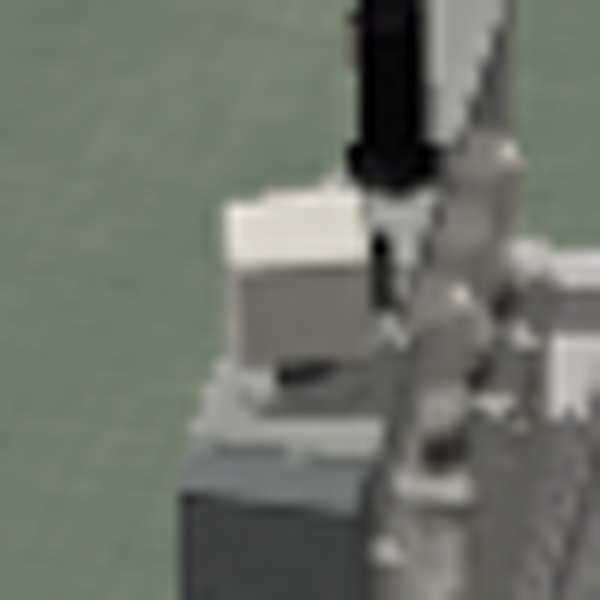

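View pics/t14.png

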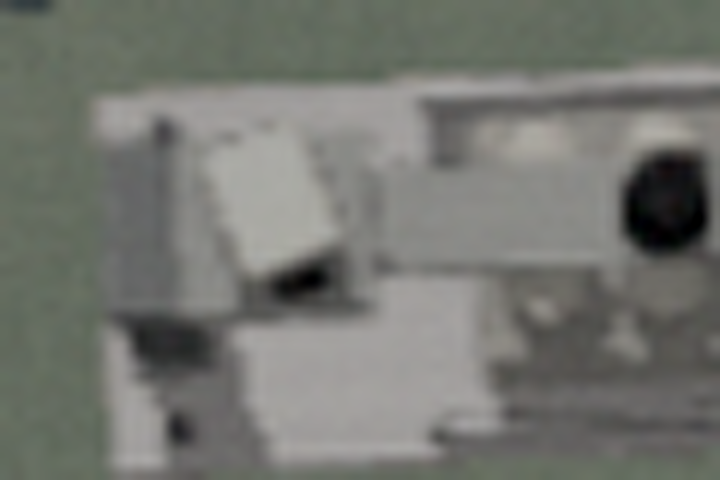

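```bash
python3 - <<'E'
from h import *
T=np.load("pics/top14.npz");S=np.load("pics/side14.npz");S0=np.load("pics/side0.npz");T0=np.load("pics/top0.npz")
print("head",ray(T,crop(273,12,280),crop(202,12,205),.1675).round(4))
def plane(C,u0,u1,v0,v1,zlo,zhi):
    P=[depthpt(C,u,v) for u in range(u0,u1) for v in range(v0,v1)]
    P=np.array([p for p in P if zlo<p[2]<zhi]); A=np.c_[P[:,:2]-P[:,:2].mean(0),np.ones(len(P))]
    k,res,_,_=np.linalg.lstsq(A,P[:,2],rcond=None); print(len(P),P.mean(0).round(4),"slope deg",np.degrees(k[:2]).round(1),"z",k[2].round(4),"std",(P[:,2]-A@k).std().round(4))
plane(T,297,309,214,230,.155,.18)
plane(S,282,300,224,236,.162,.18)
plane(T0,238,255,258,280,.08,.1)
plane(S0,312,330,295,310,.085,.1)
# fork plate heights for reference
plane(T0,295,312,214,232,.11,.14); plane(S0,282,300,234,248,.115,.135)
E
```

```text
head [ 0.5949 -0.1157  0.1675]
118 [ 0.5942 -0.1171  0.1669] slope deg [ 5.9 -1.1] z 0.1669 std 0.0033
79 [ 0.5951 -0.1105  0.166 ] slope deg [-1.  -0.8] z 0.166 std 0.0018
106 [0.4722 0.0369 0.0915] slope deg [6.9 5.8] z 0.0915 std 0.0035
111 [0.4722 0.0439 0.0906] slope deg [ 1.6 -1.4] z 0.0906 std 0.0019
245 [ 0.5944 -0.1154  0.1255] slope deg [ 2.7 -0.4] z 0.1255 std 0.0041
171 [ 0.5949 -0.1121  0.1244] slope deg [-0.6  1.4] z 0.1244 std 0.0018
```

```bash
python3 - <<'E'
import numpy as np,cv2
a=np.load("pics/top14.npz")["image"][:,:,::-1];b=np.load("pics/top0.npz")["image"][:,:,::-1]
cv2.imwrite("pics/cmp.png",cv2.resize(np.vstack([a[190:310,150:480],b[190:310,150:480]]),None,fx=2.4,fy=2.4))
E
```

```text
(no output)
```

View pics/cmp.png

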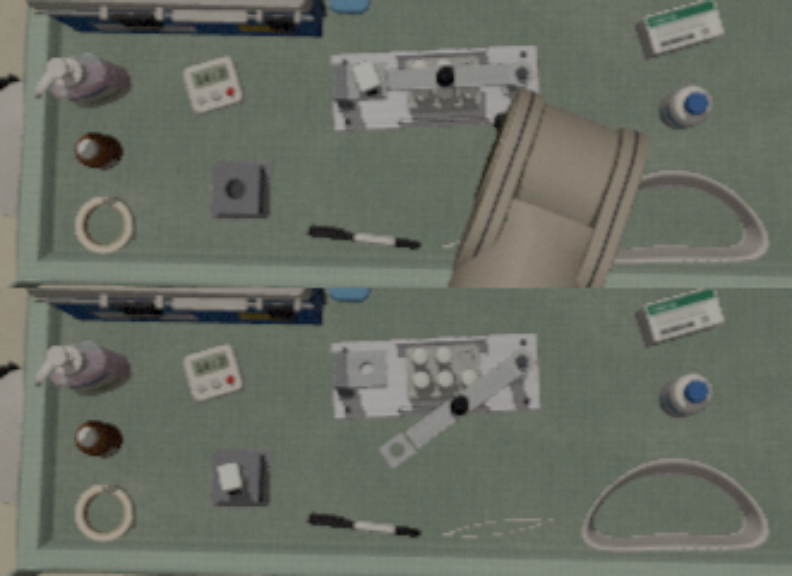

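The dish, timer (213,85) and tape roll (104,225) are unmoved. The bar is closed, with the pin head in the fork at (366,80), and the arm is clear of everything.

```bash
python3 -c "
from bench import bot
print(bot.job_done())"
```

```text
the job is handed in; nothing more can be done
None
```

I swung the retaining bar in to its stop, then moved the quick-release pin, with its button squeezed in, from the parking block into the fork and let go. The job is handed in, at about 14.5 s on the robot's clock.

- **Bar:** I stopped pushing when the force at the knob reached about 20 N. Afterwards the top view shows the bar over the tubes with its end inside the fork.
- **Pin:** the jaws held the head at about 29 mm, so the button was fully in. It went down with under 5 N until the collar met the fork, where the force rose to 12.5 N.
- **Locking:** after release the pictures show the button standing out again. The lugs themselves are hidden under the fork, so I take them to be out from the button.
- **Seating:** the head's top is about 41 mm above the fork, as it was above the parking block. I saw no clear tilt. The head turned about 10° about its own axis on release.
- **Surroundings:** the dish, timer and tape roll look unmoved in the top view, though the arm covers part of the dish there. The robot stands clear.
- **Disagreement:** the two cameras differed by about 3 mm on the fork hole, so I lined up the pin with the side camera and watched the force on the way down.

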